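Hang a lens holder on the swivel drying hook

ROBOT

A 6-joint arm with a two-finger parallel gripper is mounted at the origin on the work surface. World frame = base frame: x ahead of the robot, y to its left, z up, the work surface at z = 0. Lengths are in m, angles in rad, forces in N, time in s.
With the tool pointing down it reaches from about 0.3 to 1 m from the base axis. Payload 5.1 kg.
Tool frame: the origin (TCP) lies midway between the tips of the shut fingers; the grasp point (between the pads) lies 19 mm behind it (grip_point_offset is the z of the grasp point in the tool frame, in m); z points along the fingers, y is the direction in which the jaws open and shut (so a half turn about z gives the same grasp; the last joint's range is limited). The gripper opens to 95 mm and grips with 3 to 60 N. Pads are 20 mm wide; open, the fingers measure 119 mm over their backs; the gripper's body (75 mm by 180 mm) begins 59 mm behind the grasp point.
Start: joints at [-1.207, 0.124, 1.65, -0, 1.367, -0.083], TCP at [0.281, -0.586, 0.215] pointing down, gripper open.
Joint ranges: [-2.61, 2.61], [-1.02, 2.33], [0.03, 2.71], [-1.35, 4.49], [0.32, 2.68], [-2.91, 2.91]. Speed limits (rad/s): [2.57, 2.57, 3.14, 3.14, 3.14, 3.14].

INTERFACE

Orientations are given as a unit quaternion [w, x, y, z].
In Python, from rig import read_state, camera, hand_in, silhouettes, tip_of, grip_point_offset gives the robot as it stands.
- The arm moves only by the tool servo_tool, never from a script. Its argument "deltas" is a list of rows, each a list of 3 entries, a list of its own where there are three numbers: the opening in per cent of the stroke, from 0 (shut) to 100 (fully open), then the shift along the tool's x, y, z in mm, then the turn about the tool's z in degrees. In form: [[hand, [x, y, z], yaw], ...]. A call has exactly 10 rows; each row is the pose to reach, as a shift and turn from the pose measured when the call began, along the tool's axes at that moment; what a row does not reach only later rows make up. A row lasts 1/8 s, in which the tool goes at most 62.5 mm and 10.7 degrees, less where a joint would pass 70% of its speed; a pose out of reach is approached as far as the arm can. A call with a gripper value outside its range is refused whole. The fingers move at their own pace and stop on an object; the grip force is fixed at half the most. Time passes only in rows, so rows that repeat a pose let the fingers close, or fill a call up. It gives the time, the measured TCP pose, the force and the opening at its end, in the units of the state.
- read_state(): the state, without advancing time (a new reading comes with each control period).
- camera(name): name is "side" or "top" or "wrist"; returns a dict with "frame" (420x560x3 uint8, red, green, blue), "fx", "fy", "cx", "cy" (pixels), "k1" (the pictures are not rectified: a ray, as slopes to the right and down, at radius r is drawn at 1 + k1 r^2 times it, then the intrinsics apply), "extrinsics" (4x4, takes a point from camera to world coordinates); the wrist camera has in their place "hand_eye" (4x4, takes a point from camera to tool coordinates, whose origin is the TCP and whose axes are the flange's). Camera axes: x right, y down, z forward; pixel columns grow to the right and rows downward; lengths in m; the calibration is good to about 2 mm. A picture is of the moment at which its call begins: read the wrist's pose just before it. There is no depth.
- hand_in(): hands the job in, once; it reports no verdict.
Trained networks look in a picture, given as the dict that the camera call returned (one of the last four; its "shot" number tells which), for a name from the list of things; names that differ only in an ending like _2 or _b are one class to them, and where a whole thing is asked for, a point or a joint stands for the part that bears it (a point fixed in the world has none). Each returns a list of dicts, best first, with "confidence" (0 to 1); they miss things now and then, are a little off and sometimes report something else, mostly with a low value. They report only what shows in the picture. A call takes as long as a camera call. They do not tell look-alikes from the thing itself.
- silhouettes(picture, name): "region" (420x560 bool, what is visible of it) and "rect" ([centre column, centre row, width, height] in pixels, round what is visible of it).
- tip_of(picture, name): "xy" ([column, row] in pixels: a listed point, or the origin of a listed thing).
The state is a dict: "time": time; "joint_pos": joint angles; "qvel": joint speeds; "effort": joint torques, N m; "tcp_pos": TCP position; "orientation": TCP orientation; "ft_force": force on the tool from outside, world axes, zero at the start; "ft_torque": the same for the moment, N m; "grip_width": finger opening in m.
Only numpy, scipy, OpenCV 4.12 (cv2) and the standard library are available. Lean on these libraries where they do the work, as an engineer would, in place of code of your own. Each camera call takes 0.05 s, during which the arm holds its last target. There are 200 camera calls.

TASK

Swing the hook on the drying stand round until it comes up gently against its stop, so that it points out over the drip dish. Then lift the lens holder out of its cradle, thread its window over the hook and lower it gently until it hangs freely and upright there, with the hook still against its stop; never force or drop anything, and leave the other things on the bench alone.

Things in the scene. Friction and masses are not known exactly. Their poses are not given: they have to be found in the camera images.
- stand: Fixed drying stand. Origin: on the bench under its upright post; the hook's vertical swivel axis passes through it. Steel foot 150 x 110 x 12 mm, reaching 105 mm to the stand's own -x side of the post and 45 mm to the +x side. Post and clamp do not give.
- over_dish (a point): Top centre of the flat drip dish (70 mm across, 3 mm high) on the stand's foot, 60 mm from the post on the stand's own -x side.
- head_nominal (a point): Point on the swivel axis 175 mm above the bench, fixed to the foot: only the NOMINAL height of the hook bar's axis. The head was clamped by hand: the real bar axis is 161 to 189 mm up, and the bar when against its stop points up to 0.2 rad either side of the stand's own -x. Neither is measured: find them by touch or sight. Head: 26 mm across, from 9 mm above the bar axis to 19 mm below.
- hook (a joint): Hook angle about the vertical axis, rad, from its rubber-faced stop: 0 at the stop, starts at -1.5 to -0.8, grows counter-clockwise seen from above. Round bar 7 mm thick, level to 78 mm from the axis, then turned up: tip 11.5 mm above the bar axis, outermost point 86 mm from the swivel axis. Stiff (0.15 N m friction); stays where left. Delicate: pinch with 20 N at most, push with 15 N at most.
- holder_mid (a point): Loose lens holder: upright aluminium plate 8 mm thick (own x), 120 mm high, 0.12 to 0.2 kg, symmetric front to back and left to right. Point at its centre, 60 mm above its lower edge; own z up. From 0 to 54 mm it is a body 44 mm wide (own y) with a round lens. Starts standing in the cradle, lower edge 10 mm above the bench.
- holder_window (a point): Point in the holder's see-through window (open along own x), 65 mm above the lower edge. Window 28 mm wide (own y), flat sill 54 mm and roof ridge 76 mm above the lower edge; the roof falls 30 degrees from the middle to both sides, to about 68 mm at the side walls (outside 40 mm wide).
- holder_tab (a point): Centre of the upper part of the holder's plain grip tab, 104 mm above the lower edge; the tab is 24 mm wide (own y), 8 mm thick (own x) and reaches from the window's roof up to 120 mm.
- cradle: Fixed grey plastic cradle, foot 80 x 75 x 10 mm; origin at its underside centre. Its slot (11 mm wide along own x, 48 mm long along own y, floor 10 mm above the bench, walls up to 40 mm) holds the lens holder upright; the holder is lifted straight up out of it.
- ink_jar: Bystander: closed glass jar with a black cap, 48 mm in diameter, 70 mm high; origin at its underside centre.
- spacer: Bystander: black plastic spacer ring lying flat, 48 mm outside, 38 mm inside, 12 mm high; origin at its underside centre.
- dish: Bystander: small white bowl, 76 mm in diameter, 22 mm high; origin at its underside centre.
Things that resemble listed ones, but are neither listed nor needed, are in the scene too. What is meant by the stand is not green, and is the smaller of those in its own colour.

How it is judged:
On the way, in this order (a step that is already met when the one before it is completed fails the run):
1. the hook is turned up against its stop (within 0.05 rad) while the lens holder still stands in its cradle (value of joint hook above -0.05 rad and z of holder_mid in the frame of cradle below 0.075 m and horizontal distance between holder_mid and cradle below 0.01 m), for 0.2 s.
2. the lens holder hangs with its weight on the hook (contact force between holder and stand above 0.6 N and height (world z) of holder_window above 0.135 m and horizontal distance between holder_window and stand below 0.085 m and angle between holder_mid's own z axis and vertical below 0.25 rad), for 0.2 s.
At the end, for the whole second after the job is handed in: The hook is within 0.10 rad of its stop; the lens holder is released, at rest (under 0.03 m/s), hanging from the hook with its weight on it (over 0.6 N), upright within 0.2 rad, the window point 17 to 85 mm from the swivel axis on the dish side and 135 to 190 mm above the bench (value of joint hook above -0.1 rad and contact force between holder and stand above 0.6 N and height (world z) of holder_window between 0.135 and 0.19 m and horizontal distance between holder_window and stand between 0.017 and 0.085 m and x of holder_window in the frame of stand below -0.01 m and angle between holder_mid's own z axis and vertical below 0.2 rad and linear speed of holder below 0.03 m/s and contact force between holder and the fingers below 0.05 N); the robot touches nothing.
It fails at once if the hook is forced against its stop (the rubber pressed in by more than 0.04 rad) (value of joint hook above 0.04 rad).
It fails at once if the fingers load the stand or its hook with more than 50 N (both sides of a pinch added up), or the rest of the arm with more than 20 N (contact force between the fingers and stand above 50 N or contact force between the arm and stand above 20 N).
It fails at once if the lens holder is pressed on the stand or its hook with more than 12 N (contact force between holder and stand above 12 N).
It fails at once if the lens holder is dropped (moves faster than 0.25 m/s with the fingers off it) (linear speed of holder above 0.25 m/s and contact force between holder and the fingers below 0.02 N).
It fails at once if the jar, the spacer ring or the bowl is moved more than 20 mm (distance of any of ink_jar, spacer, dish from where it was at the start of the episode above 0.02 m).
It also fails if it takes over 69 s, if anything falls off the work surface, if the arm or the gripper's body presses on something with over 40 N, if the wrist force passes 120 N, or if a joint passes its speed limit or range.

## Working session

There is one attempt and no reset: what is moved stays moved. The work goes in short steps, Python scripts to look and compute and a tool call to move; the robot and the scene stay as the last step left them, time stands still between calls to the robot, and variables do not carry over. Pictures are saved under pics/ and viewed, about 8 in all and at most 12, crops included, and the job is handed in when it is done.

Besides the shell and the picture viewer there is one more tool, called after "Emit:" by a JSON object that holds its "method" and its "body", one argument or row to a line. servo_tool: Moves the arm, as the interface text tells. Its arguments: {"type":"object","properties":{"deltas":{"type":"array","items":{"type":"array"}}},"required":["deltas"]}

```bash
mkdir -p pics; ls; cat > h.py <<'E'
import numpy as np, cv2
from rig import *
from scipy.spatial.transform import Rotation as R
def T_tool(s=None):
    s=s or read_state(); q=s["orientation"]; T=np.eye(4)
    T[:3,:3]=R.from_quat([q[1],q[2],q[3],q[0]]).as_matrix(); T[:3,3]=s["tcp_pos"]; return T
def shot(name):
    T=T_tool(); c=camera(name)
    c["E"]=T@np.array(c["hand_eye"]) if name=="wrist" else np.array(c["extrinsics"]); return c
def K(c): return np.array([[c["fx"],0,c["cx"]],[0,c["fy"],c["cy"]],[0,0,1.]])
def D(c): return np.array([c["k1"],0,0,0,0.])
def ray(c,px):
    p=cv2.undistortPoints(np.array([[px]],float),K(c),D(c))[0,0]
    d=c["E"][:3,:3]@np.array([p[0],p[1],1]); return c["E"][:3,3],d
def at_z(c,px,z):
    o,d=ray(c,px); return o+d*(z-o[2])/d[2]
def proj(c,P):
    W=np.linalg.inv(c["E"]); rv=cv2.Rodrigues(W[:3,:3])[0]
    return cv2.projectPoints(np.atleast_2d(np.array(P,float)),rv,W[:3,3],K(c),D(c))[0][:,0]
def tri(obs):
    A=np.zeros((3,3));b=np.zeros(3)
    for c,px in obs:
        o,d=ray(c,px); d=d/np.linalg.norm(d); M=np.eye(3)-np.outer(d,d); A+=M;b+=M@o
    return np.linalg.solve(A,b)
def save(c,n,crop=None,s=1):
    f=c["frame"][:,:,::-1]
    if crop: x,y,w,h=crop; f=f[y:y+h,x:x+w]
    cv2.imwrite("pics/"+n,cv2.resize(f,None,fx=s,fy=s,interpolation=cv2.INTER_CUBIC))
E
cat > a.py <<'E'
from h import *
print({k:np.round(v,3).tolist() for k,v in read_state().items()},grip_point_offset)
C={n:shot(n) for n in("top","side")}
for n,c in C.items():
    print(n,c["fx"],c["k1"],np.round(c["E"],3).tolist())
    for t in ["stand","over_dish","head_nominal","hook","holder_mid","holder_window","holder_tab","cradle","ink_jar","spacer","dish"]:
        print(t,[(np.round(d["xy"]).tolist(),round(d["confidence"],2)) for d in tip_of(c,t)])
    print("sil",[(np.round(d["rect"]).tolist(),round(d["confidence"],2)) for d in silhouettes(c,"stand")],[(np.round(d["rect"]).tolist(),round(d["confidence"],2)) for d in silhouettes(c,"hook")])
im=np.vstack([C["top"]["frame"],C["side"]["frame"]])[:,:,::-1]
cv2.imwrite("pics/top.png",cv2.resize(C["top"]["frame"][:,:,::-1],(800,600)));cv2.imwrite("pics/side.png",cv2.resize(C["side"]["frame"][:,:,::-1],(800,600)))
E
python3 a.py
```

```text
pics
{'time': 0.0, 'joint_pos': [-1.207, 0.125, 1.652, 0.0, 1.367, -0.083], 'qvel': [0.001, 0.0, -0.0, -0.001, 0.001, 0.001], 'effort': [-0.001, -41.761, -35.993, 0.078, 0.049, -0.0], 'tcp_pos': [0.281, -0.586, 0.213], 'orientation': [-0.001, 0.975, 0.222, -0.0], 'ft_force': [0.971, -0.563, 0.201], 'ft_torque': [-0.041, -0.052, 0.0], 'grip_width': 0.095} -0.0188
top 514.7135724466617 -0.07957494409558954 [[0.008, -0.974, 0.224, 0.272], [-1.0, -0.007, 0.003, 0.01], [-0.002, -0.224, -0.975, 1.615], [0.0, 0.0, 0.0, 1.0]]
stand [([235.0, 293.0], 0.97), ([218.0, 151.0], 0.65), ([255.0, 222.0], 0.59)]
over_dish [([255.0, 246.0], 0.89), ([218.0, 168.0], 0.66), ([238.0, 313.0], 0.64)]
head_nominal [([224.0, 291.0], 0.86), ([389.0, 278.0], 0.68), ([246.0, 215.0], 0.56)]Traceback (most recent call last):
  File "a.py", line 7, in <module>
    print(t,[(np.round(d["xy"]).tolist(),round(d["confidence"],2)) for d in tip_of(c,t)])
                                                                            ~~~~~~^^^^^
ValueError: it knows: cradle, dish, head_nominal, holder_mid, holder_tab, holder_window, ink_jar, over_dish, spacer, stand
```

```bash
sed -i 's/"head_nominal","hook",/"head_nominal",/; s/"sil",/"sil stand, hook",/' a.py; python3 a.py | tail -n +2
```

```text
top 514.7135724466617 -0.07957494409558954 [[0.008, -0.974, 0.224, 0.272], [-1.0, -0.007, 0.003, 0.01], [-0.002, -0.224, -0.975, 1.615], [0.0, 0.0, 0.0, 1.0]]
stand [([231.0, 295.0], 0.92), ([216.0, 149.0], 0.65), ([255.0, 222.0], 0.61)]
over_dish [([214.0, 171.0], 0.89), ([250.0, 244.0], 0.83), ([241.0, 314.0], 0.67)]
head_nominal [([249.0, 212.0], 0.79), ([208.0, 125.0], 0.79), ([227.0, 291.0], 0.63)]
holder_mid [([333.0, 244.0], 0.66)]
holder_window [([339.0, 246.0], 0.75), ([334.0, 243.0], 0.5)]
holder_tab [([337.0, 243.0], 0.43)]
cradle [([336.0, 247.0], 0.95)]
ink_jar []
spacer []
dish [([391.0, 277.0], 0.97)]
sil stand, hook [([219.0, 157.0, 53.0, 77.0], 0.89), ([248.0, 233.0, 47.0, 53.0], 0.8), ([236.0, 303.0, 48.0, 58.0], 0.76)] [([206.0, 138.0, 18.0, 40.0], 0.69), ([231.0, 303.0, 12.0, 34.0], 0.47), ([235.0, 221.0, 29.0, 20.0], 0.42)]
side 433.74131909070366 0.0014401717345161396 [[0.999, -0.027, 0.04, 0.574], [-0.049, -0.557, 0.829, -0.896], [0.0, -0.83, -0.558, 0.71], [0.0, 0.0, 0.0, 1.0]]
stand [([284.0, 215.0], 0.96), ([257.0, 241.0], 0.71), ([205.0, 208.0], 0.67), ([363.0, 189.0], 0.59)]
over_dish [([261.0, 209.0], 0.9), ([184.0, 205.0], 0.77), ([335.0, 188.0], 0.71)]
head_nominal [([368.0, 117.0], 0.75), ([285.0, 160.0], 0.63), ([201.0, 152.0], 0.6)]
holder_mid [([255.0, 254.0], 0.82)]
holder_window [([255.0, 251.0], 0.74), ([284.0, 213.0], 0.33)]
holder_tab [([252.0, 246.0], 0.82)]
cradle [([253.0, 280.0], 0.71)]
ink_jar [([232.0, 170.0], 0.59)]
spacer [([350.0, 237.0], 0.56)]
dish [([204.0, 343.0], 0.88)]
sil stand, hook [([354.0, 159.0, 75.0, 91.0], 0.75), ([196.0, 185.0, 57.0, 70.0], 0.67), ([274.0, 184.0, 58.0, 86.0], 0.6)] [([188.0, 153.0, 33.0, 3.0], 0.69), ([355.0, 120.0, 37.0, 9.0], 0.64), ([280.0, 154.0, 20.0, 14.0], 0.57)]
```

View pics/top.png

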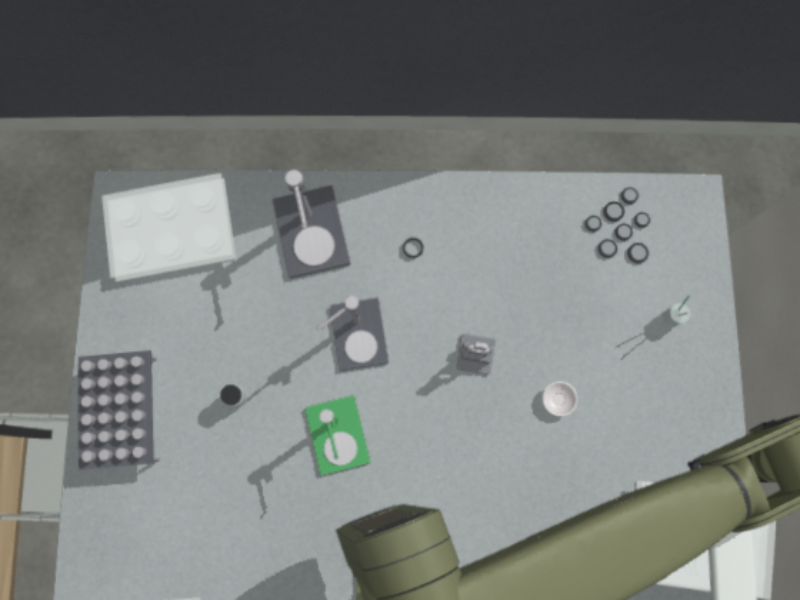

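View pics/side.png

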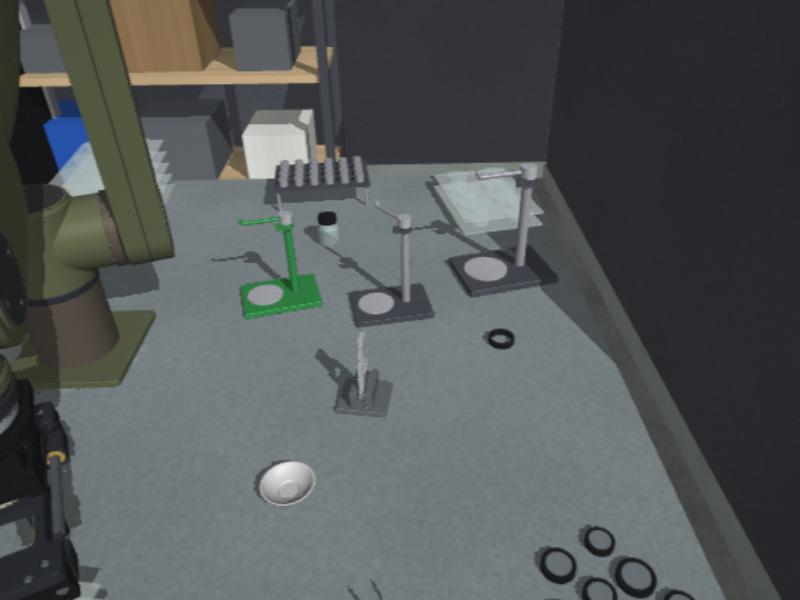

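```bash
cat > b.py <<'E'
from h import *
t=shot("top"); s=shot("side")
# foot plane z=.012, dish z=.015
for px in [(250,244),(253,243)]: print("dish",at_z(t,px,.015))
print("dish side",at_z(s,(261,209),.015))
print("head top tri",tri([(t,(246.5,211.5)),(s,(283,153.5))]))
print("stand orig",at_z(t,(255,222),0),at_z(s,(284,215),0))
print("cradle",at_z(t,(336,247),0),at_z(s,(253,280),0))
print("window tri",tri([(t,(336.5,245)),(s,(255,251))]),"tab",tri([(t,(337,243)),(s,(252,246))]))
for n,p in [("bowl",(391,277))]: print(n,at_z(t,p,0))
print("spacer",at_z(t,(289,173),.006),"jarcap",at_z(t,(161.5,276),.07),"green head",at_z(t,(229,291),.19),"big head",at_z(t,(206,125),.25))
a=cv2.resize(t["frame"][190:280,210:300],(400,400),interpolation=2);b=cv2.resize(t["frame"][215:275,310:370],(400,400),interpolation=2)
c=cv2.resize(s["frame"][135:235,235:335],(400,400),interpolation=2)
cv2.imwrite("pics/crop.png",np.hstack([a,c])[:,:,::-1])
# z=.012 rectified metric view of foot
g=cv2.cvtColor(t["frame"],cv2.COLOR_RGB2GRAY); 
for nm,(y0,y1,x0,x1),z in [("foot",(205,265,228,275),.012)]:
    m=np.zeros_like(g); m[y0:y1,x0:x1]=(g[y0:y1,x0:x1]<85)*255
    sil=silhouettes(t,"stand")
    r=[d for d in sil if abs(d["rect"][0]-248)<10 and abs(d["rect"][1]-233)<12]
    if r: m=(r[0]["region"]*255).astype(np.uint8)
    ys,xs=np.nonzero(m); P=np.array([at_z(t,(x,y),z)[:2] for x,y in zip(xs,ys)]).astype(np.float32)
    print(len(P),cv2.minAreaRect(P*1000))
for nm in ["cradle"]:
    d=silhouettes(t,nm)
    if d:
        ys,xs=np.nonzero(d[0]["region"]);P=np.array([at_z(t,(x,y),.01)[:2] for x,y in zip(xs,ys)]).astype(np.float32);print(nm,cv2.minAreaRect(P*1000),d[0]["rect"])
E
python3 b.py
```

```text
dish [0.5207996  0.10834192 0.015     ]
dish [0.52404916 0.09897648 0.015     ]
dish side [0.52131626 0.11299381 0.015     ]
head top tri [0.58645277 0.10941477 0.19012159]
stand orig [0.59433548 0.09469652 0.        ] [0.58559203 0.10183222 0.        ]
cradle [ 0.51548461 -0.16323389  0.        ] [ 0.50753464 -0.15501262  0.        ]
window tri [ 0.51273529 -0.15489071  0.08595545] tab [ 0.51160076 -0.15549787  0.10227864]
bowl [ 0.42142481 -0.33477775  0.        ]
spacer [ 0.75667184 -0.01337916  0.006     ] jarcap [0.4126329  0.36941116 0.07      ] green head [0.36270744 0.15276453 0.19      ] big head [0.8237327  0.22604722 0.25      ]
1699 ((558.3162231445312, 118.50967407226562), (164.953125, 132.92596435546875), 10.041318893432617)
cradle ((515.6709594726562, -151.75039672851562), (75.01757049560547, 82.95326232910156), 80.1202163696289) [334.3, 245.1, 25.8, 30.5]
```

View pics/crop.png

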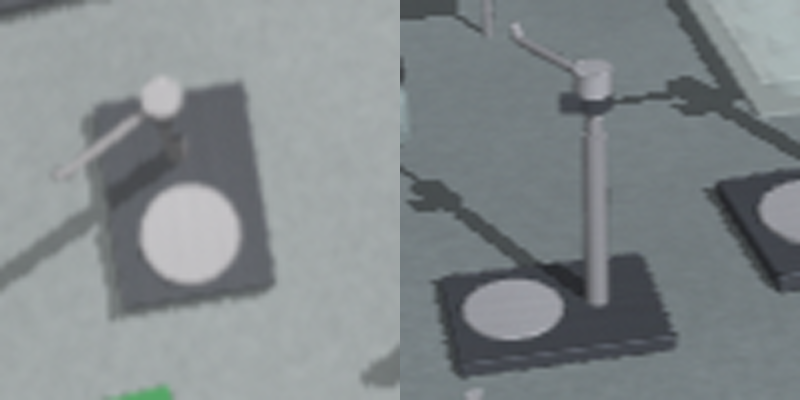

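```bash
cat > c.py <<'E'
from h import *
t=shot("top"); s=shot("side")
ct=lambda u,v:(210+u/4.444-.4,190+v/4.444-.4)
cs=lambda u,v:(235+(u-400)/4-.4,135+v/4-.4)
c=[at_z(t,ct(*p),.012)[:2] for p in [(93,113),(243,83),(272,285),(112,315)]]
print("foot corners",np.round(c,3).tolist()); 
d1=c[1]-c[2];d0=c[0]-c[3]; print("yaw +x",np.arctan2(d1[1],d1[0]),np.arctan2(d0[1],d0[0]),np.linalg.norm(d1),np.linalg.norm(c[0]-c[1]))
e=c[0]-c[1];print("yaw from short",np.arctan2(e[1],e[0])-np.pi/2)
print("dish",at_z(t,ct(190,233),.015),at_z(s,cs(513,309),.015))
H=tri([(t,ct(162,97)),(s,cs(593,67))]);print("headtop",H,proj(t,H),ct(162,97),proj(s,H),cs(593,67))
print("base",at_z(s,cs(597,298),.012))
T=tri([(t,ct(60,174)),(s,cs(516,28))]);print("tip",T,proj(t,T),ct(60,174)); v=T-H;print(np.linalg.norm(v[:2]),np.arctan2(v[1],v[0]))
b=cv2.resize(t["frame"][215:275,310:370],(400,400),interpolation=2)
c=cv2.resize(s["frame"][225:300,225:300],(400,400),interpolation=2)
cv2.imwrite("pics/crop2.png",np.hstack([b,c])[:,:,::-1])
E
python3 c.py
```

```text
foot corners [[0.614, 0.173], [0.637, 0.065], [0.491, 0.043], [0.469, 0.155]]
yaw +x 0.1532255618094031 0.11996323755999011 0.14759113551896158 0.10970011706116366
yaw from short 0.20989660781941555
dish [0.52711246 0.10106473 0.015     ] [0.52675645 0.09872919 0.015     ]
headtop [0.58580835 0.11033443 0.19576213] [[246.04576889 211.34355433]] (246.05364536453644, 211.42718271827184) [[282.76151099 151.3744029 ]] (282.85, 151.35)
base [0.58564611 0.11375014 0.012     ]
tip [0.53546508 0.17383352 0.19409107] [[223.10759396 228.80602497]] (223.1013501350135, 228.75391539153915)
0.08103443653721064 2.241143100488128
```

View pics/crop2.png

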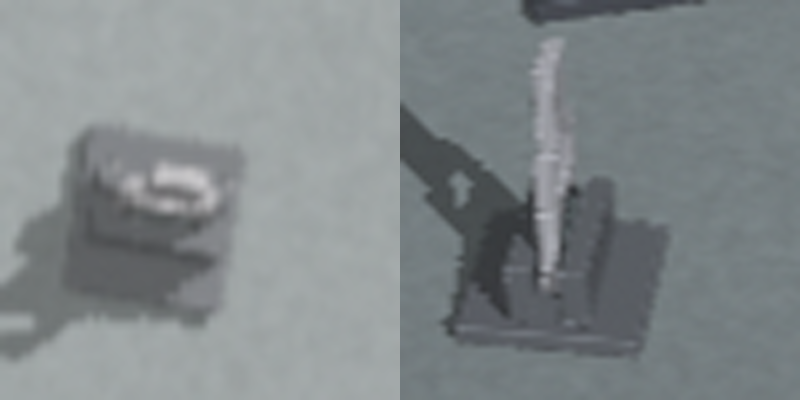

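```bash
cat >> h.py <<'E'
def go(p,ang):
    """deltas (mm, deg) to reach world p with tool x at world angle ang"""
    T=T_tool(); d=T[:3,:3].T@(np.array(p)-T[:3,3]); a=np.arctan2(T[1,0],T[0,0])
    y=-np.degrees((ang-a+np.pi)%(2*np.pi)-np.pi); return np.round(d*1000,1),round(y,1)
E
python3 - <<'E'
from h import *
c=shot("wrist");print(np.round(c["hand_eye"],3).tolist(),c["fx"],c["k1"])
print(go((.45,-.165,.30),1.40)); print(go((.52,.10,.33),1.40))
E
```

```text
[[-0.0, -0.962, -0.274, 0.077], [1.0, 0.0, -0.001, 0.001], [0.001, -0.274, 0.962, -0.17], [0.0, 0.0, 0.0, 1.0]] 340.0983977954819 0.0051301430242341435
(array([ 334.6, -306.7,  -85.4]), np.float64(-54.6))
(array([ 512.2, -515.5, -115.4]), np.float64(-54.6))
```

```bash
python3 - <<'E'
from h import *
print(go((.51,-.15,.27),1.00))
E
```

```text
(array([ 395.2, -294.3,  -55.4]), np.float64(-31.7))
```

Emit:
{"method": "servo_tool", "body": {
  "deltas": [
    [100,[45,-35,-20],-4],
    [100,[90,-67,-40],-8],
    [100,[135,-100,-55],-12],
    [100,[180,-135,-55],-16],
    [100,[225,-168,-55],-20],
    [100,[270,-200,-55],-24],
    [100,[315,-235,-55],-28],
    [100,[355,-265,-55],-32],
    [100,[395,-294,-55],-32],
    [100,[395,-294,-55],-32]
  ]
}}

```text
time: 3.15
tcp_pos: [0.5109, -0.1478, 0.2698]
orientation: [-0.0, 0.875, 0.484, 0.0]
ft_force: [0.1, 0.2, 0.2]
grip_width: 0.0952
```

```bash
cat > d.py <<'E'
from h import *
c=shot("wrist"); T=T_tool(); print(T[:3,3],np.arctan2(T[1,0],T[0,0]),read_state()["time"])
for n in ["holder_tab","holder_window","holder_mid","cradle"]:
    for d in tip_of(c,n)[:2]:
        z={"holder_tab":.114,"holder_window":.075,"holder_mid":.07,"cradle":0}[n]
        print(n,np.round(d["xy"],1),round(d["confidence"],2),np.round(at_z(c,d["xy"],z),4))
for n in ["holder_mid","cradle"]:
    for d in silhouettes(c,n)[:1]: print(n,np.round(d["rect"]),d["confidence"])
save(c,"w1.png",None,1.4)
print(go((.555,.14,.30),.67))
E
python3 d.py
```

```text
[ 0.51036872 -0.14928745  0.26970307] 1.0082434777369753 3.2
holder_tab [287.  191.2] 0.72 [ 0.5175 -0.1523  0.114 ]
holder_window [284.  184.9] 0.63 [ 0.5143 -0.1527  0.075 ]
holder_mid [287.6 186.2] 0.74 [ 0.5164 -0.1571  0.07  ]
cradle [282.4 170.9] 0.96 [ 0.5146 -0.1501  0.    ]
holder_mid [284. 184.  18.  50.] 0.87
cradle [283. 174.  84.  82.] 0.71
(array([ 270.2, -118.3,  -30.4]), np.float64(19.1))
```

View pics/w1.png

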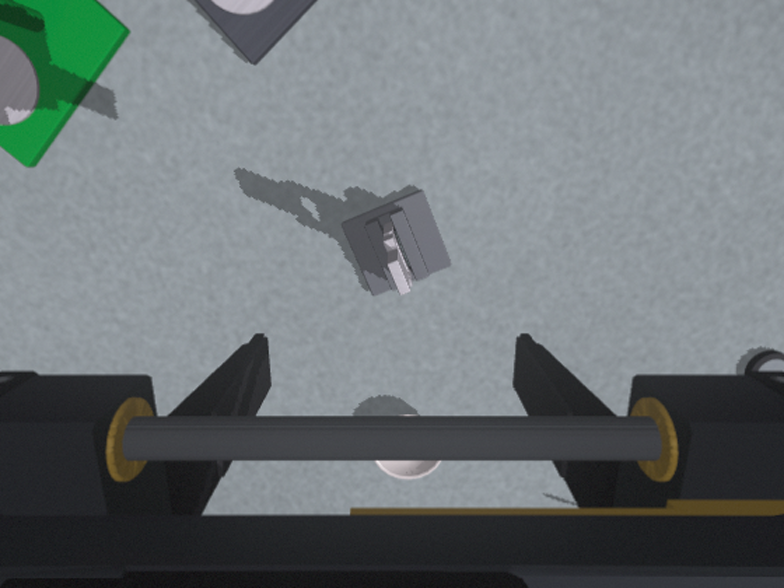

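Emit:
{"method": "servo_tool", "body": {
  "deltas": [
    [50,[40,-18,-30],3],
    [50,[80,-36,-30],6],
    [30,[120,-54,-30],9],
    [10,[160,-72,-30],12],
    [0,[200,-90,-30],15],
    [0,[240,-105,-30],19],
    [0,[270,-118,-30],19],
    [0,[270,-118,-30],19],
    [0,[270,-118,-30],19],
    [0,[270,-118,-30],19]
  ]
}}

```text
time: 4.75
tcp_pos: [0.5552, 0.1384, 0.2997]
orientation: [0.0, 0.944, 0.329, -0.0]
ft_force: [-0.7, 0.0, 0.1]
grip_width: 0.0023
```

```bash
cat > e.py <<'E'
from h import *
c=shot("wrist"); T=T_tool(); print(T[:3,3],np.arctan2(T[1,0],T[0,0]))
for n,z in [("head_nominal",.185),("over_dish",.015),("stand",0)]:
    for d in tip_of(c,n)[:2]: print(n,np.round(d["xy"],1),round(d["confidence"],2),np.round(at_z(c,d["xy"],z),4))
for d in silhouettes(c,"hook")[:2]: print("hook",np.round(d["rect"]),d["confidence"])
save(c,"w2.png",None,1.4)
E
python3 e.py
```

```text
[0.55522684 0.13848379 0.29972705] 0.6700725068910236
head_nominal [324.4 190.4] 0.81 [0.5877 0.114  0.185 ]
head_nominal [146.8 331.9] 0.68 [0.3732 0.1577 0.185 ]
over_dish [173.5 297.2] 0.85 [0.3044 0.1422 0.015 ]
stand [311.1 160.2] 0.8 [0.5904 0.1097 0.    ]
stand [193.4 261.2] 0.66 [0.3637 0.1511 0.    ]
hook [146. 343.  32.  32.] 0.74
hook [285. 196. 117.  36.] 0.61
```

View pics/w2.png

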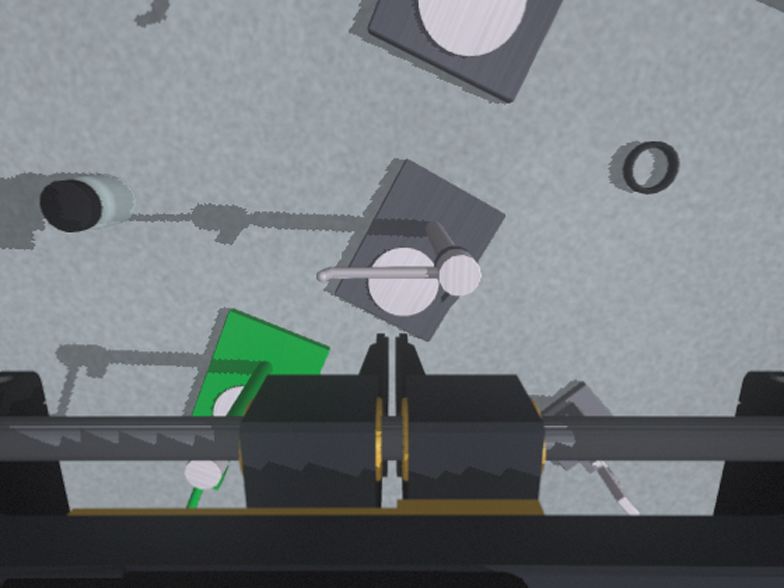

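```bash
cat > f.py <<'E'
from h import *
c=shot("wrist"); t=shot("top"); s=shot("side")
w=lambda u,v:(u/1.4-.3,v/1.4-.3)
ct=lambda u,v:(210+u/4.444-.4,190+v/4.444-.4); cs=lambda u,v:(235+(u-400)/4-.4,135+v/4-.4)
for nm,o in [("all",[(t,ct(162,97)),(s,cs(593,67)),(c,w(460,275))]),("wt",[(c,w(460,275)),(t,ct(162,97))]),("ws",[(c,w(460,275)),(s,cs(593,67))])]: print(nm,tri(o))
for nm,o in [("tip all",[(t,ct(60,174)),(s,cs(516,28)),(c,w(322,274))]),("tip ws",[(s,cs(516,28)),(c,w(322,274))])]: print(nm,tri(o))
for z in(.185,.19,.195): 
  H=at_z(c,w(460,275),z);P=at_z(c,w(340,274),z-.009);print(z,H,"bar dir",np.arctan2(*(P-H)[[1,0]]),np.linalg.norm((at_z(c,w(323,274),z)-H)[:2]),"head dia",np.linalg.norm(at_z(c,w(438.5,275),z)-at_z(c,w(481,275),z)))
q=[at_z(c,w(*p),.012)[:2] for p in [(400,160),(504,215),(428,341),(330,293)]]
print(np.round(q,4).tolist()); print("yaw",[np.arctan2(*(a-b)[::-1]) for a,b in [(q[1],q[2]),(q[0],q[3])]],[np.arctan2(*(a-b)[::-1])-np.pi/2 for a,b in [(q[0],q[1]),(q[3],q[2])]], np.mean(q,0),np.linalg.norm(q[1]-q[2]),np.linalg.norm(q[0]-q[1]))
print("dish",at_z(c,w(403,283),.015))
E
python3 f.py
```

```text
all [0.58626672 0.11103926 0.1950075 ]
wt [0.58658341 0.11059439 0.19129066]
ws [0.58653297 0.11162016 0.19511311]
tip all [0.53566492 0.17510772 0.19317817]
tip ws [0.53553158 0.17617013 0.19282811]
0.185 [0.58594737 0.10885579 0.185     ] bar dir 2.2631016890960467 0.08441996739846361 head dia 0.02618715755727989
0.19 [0.58647579 0.11021454 0.19      ] bar dir 2.2636314696588022 0.0829377004872806 head dia 0.025727356892327243
0.195 [0.58700421 0.11157328 0.195     ] bar dir 2.2641802485162392 0.08145543357609758 head dia 0.02526755622737461
[[0.6165, 0.1771], [0.6387, 0.0675], [0.4939, 0.0419], [0.4726, 0.1517]]
yaw [np.float64(0.17460972661546115), np.float64(0.1749331767255248)] [np.float64(0.19981675544742972), np.float64(0.1915560873717692)] [0.5554331  0.10956214] 0.14702202216570825 0.11188592778155414
dish [0.52675084 0.10149399 0.015     ]
```

```bash
cat > g.py <<'E'
from h import *
A=np.array([.5865,.111])
def pose(phi,off,z,r=.064):
    u=np.array([np.cos(phi),np.sin(phi)]);t=np.array([-u[1],u[0]]);p=A+r*u+off*t
    return go((p[0],p[1],z),phi-np.pi/2)
E
python3 - <<'E'
from g import *
print(pose(2.264,-.0285,.300)); print(pose(2.264,-.0285,.168))
E
```

```text
(array([ 33.9, -22.8,  -0.4]), np.float64(-1.2))
(array([ 33.9, -22.8, 131.6]), np.float64(-1.2))
```

Emit:
{"method": "servo_tool", "body": {
  "deltas": [
    [0,[20,-13,0],-1],
    [0,[34,-23,0],-1],
    [0,[34,-23,0],-1],
    [0,[34,-23,30],-1],
    [0,[34,-23,60],-1],
    [0,[34,-23,90],-1],
    [0,[34,-23,115],-1],
    [0,[34,-23,131],-1],
    [0,[34,-23,131],-1],
    [0,[34,-23,131],-1]
  ]
}}

```text
time: 6.4
tcp_pos: [0.5683, 0.1788, 0.17]
orientation: [0.0, 0.941, 0.338, 0.001]
ft_force: [0.0, -0.4, 0.8]
grip_width: 0.0005
```

```bash
python3 - <<'E'
from g import *
s=read_state();print(s["time"],s["ft_force"],s["tcp_pos"])
for p in np.linspace(2.264,3.0,9): print(round(p,2),*pose(p,-.0135,.168))
c=shot("wrist");save(c,"w3.png",(150,130,260,195),3)
E
```

```text
6.4 [ 0.03358119 -0.35729936  0.83251297] [0.56827622 0.1788308  0.1700001 ]
2.26 [-15.8  -0.1   2. ] -0.2
2.36 [-21.8  -1.1   2. ] -5.5
2.45 [-27.8  -1.5   2. ] -10.8
2.54 [-33.8  -1.3   1.9] -16.0
2.63 [-39.8  -0.6   1.9] -21.3
2.72 [-45.6   0.7   1.9] -26.6
2.82 [-51.4   2.5   1.9] -31.9
2.91 [-56.9   4.8   1.9] -37.1
3.0 [-62.3   7.6   1.9] -42.4
```

View pics/w3.png

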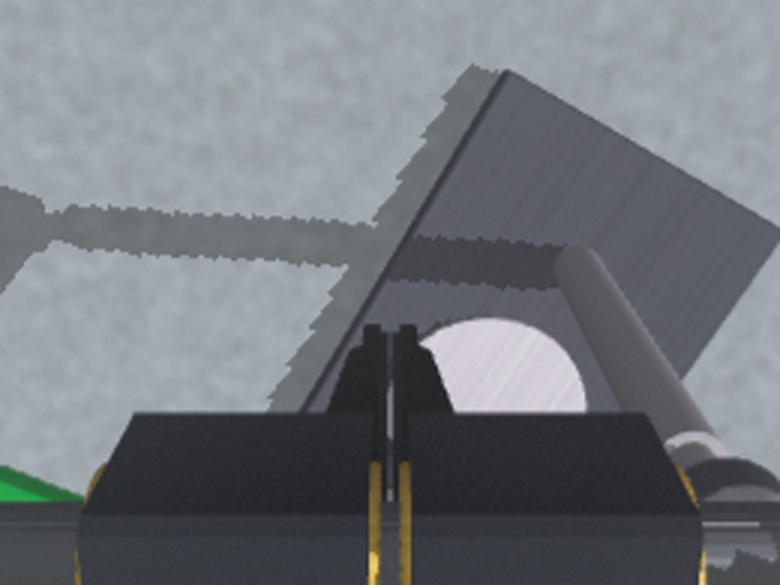

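Emit:
{"method": "servo_tool", "body": {
  "deltas": [
    [0,[-8,0,1],0],
    [0,[-16,0,2],0],
    [0,[-22,-1,2],-5.5],
    [0,[-28,-1.5,2],-11],
    [0,[-34,-1.3,2],-16],
    [0,[-40,-0.6,2],-21],
    [0,[-46,0.7,2],-27],
    [0,[-51,2.5,2],-32],
    [0,[-54,3.5,2],-35],
    [0,[-57,4.8,2],-37]
  ]
}}

```text
time: 7.7
tcp_pos: [0.528, 0.1393, 0.1694]
orientation: [0.001, 0.785, 0.619, 0.003]
ft_force: [2.0, 2.8, 1.5]
grip_width: 0.0006
```

```bash
cat > st.py <<'E'
from g import *
s=read_state();T=T_tool(s);print(s["time"],"F tool",np.round(T[:3,:3].T@np.array(s["ft_force"]),2),"M",np.round(s["ft_torque"],2),np.round(s["tcp_pos"],4))
p=T[:2,3]-A;a=np.arctan2(T[1,0],T[0,0])+np.pi/2;x=-T[:2,0]
print("tool phi",a,"contact-perp",p@x, "=> bar phi(13.5)",a+np.arcsin((p@x+.0135)/.064))
for q in np.arange(2.9,3.6,.1): print(round(q,2),*pose(q,-.0135,.168))
E
python3 st.py
python3 - <<'E'
from h import *
for n in("top","side"):
    c=shot(n)
    print(n,[(np.round(d["rect"]).tolist(),round(d["confidence"],2)) for d in silhouettes(c,"hook")])
E
```

```text
7.7 F tool [ 3.17  1.33 -1.49] M [ 0.4  -0.42  0.1 ] [0.528  0.1393 0.1694]
tool phi 2.90676547288547 contact-perp -0.013879681328274553 => bar phi(13.5) 2.900832917331646
2.9 [ 0.  -0.4  1.4] 0.4
3.0 [-6.4 -1.5  1.3] -5.3
3.1 [-12.9  -1.9   1.3] -11.1
3.2 [-19.5  -1.7   1.3] -16.8
3.3 [-25.9  -0.8   1.3] -22.5
3.4 [-32.3   0.7   1.2] -28.3
3.5 [-38.5   2.9   1.2] -34.0
3.6 [-44.4   5.6   1.2] -39.7
top [([206.0, 135.0, 10.0, 33.0], 0.79)]
side [([354.0, 122.0, 40.0, 11.0], 0.78), ([270.0, 156.0, 36.0, 15.0], 0.7), ([185.0, 153.0, 35.0, 7.0], 0.65), ([353.0, 238.0, 17.0, 15.0], 0.43)]
```

Emit:
{"method": "servo_tool", "body": {
  "deltas": [
    [0,[-3,-0.8,1],-2.5],
    [0,[-6,-1.4,1],-5],
    [0,[-8.5,-1.7,1],-7.5],
    [0,[-10.5,-1.8,1],-9],
    [0,[-11.6,-1.9,1],-10],
    [0,[-11.6,-1.9,1],-10],
    [0,[-11.6,-1.9,1],-10],
    [0,[-11.6,-1.9,1],-10],
    [0,[-11.6,-1.9,1],-10],
    [0,[-11.6,-1.9,1],-10]
  ]
}}

```text
time: 9.15
tcp_pos: [0.523, 0.1282, 0.1678]
orientation: [0.001, 0.729, 0.685, 0.002]
ft_force: [0.1, 3.2, 1.3]
grip_width: 0.0006
```

```bash
sed -i 's/np.arange(2.9,3.6,.1)/a+np.array([.025,.05,.075,.1])/' st.py; python3 st.py; python3 - <<'E'
from h import *
c=shot("side");save(c,"s3.png",(240,130,90,68),8)
E
```

```text
9.15 F tool [ 3.22 -0.07 -1.31] M [ 0.36 -0.17  0.  ] [0.523  0.1282 0.1678]
tool phi 3.0793268626775414 contact-perp -0.013219613405018635 => bar phi(13.5) 3.0837079172388417
3.1 [-1.3  0.1 -0.2] -1.4
3.13 [-2.9 -0.2 -0.2] -2.9
3.15 [-4.6 -0.4 -0.2] -4.3
3.18 [-6.2 -0.6 -0.2] -5.7
```

View pics/s3.png

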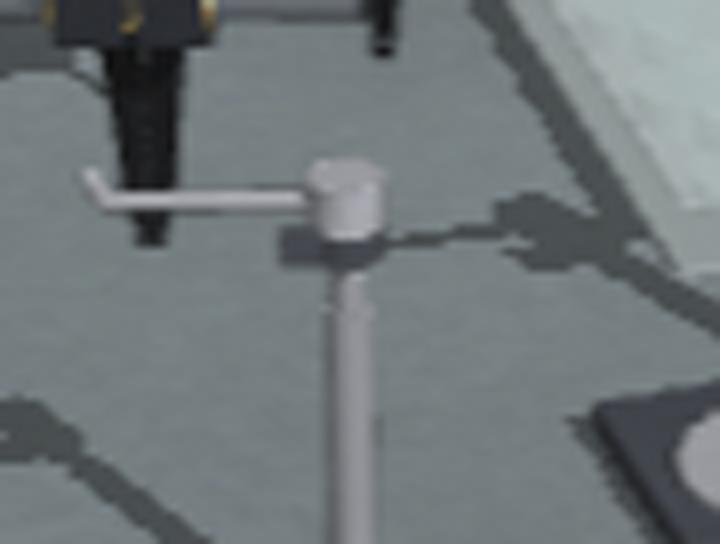

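Emit:
{"method": "servo_tool", "body": {
  "deltas": [
    [0,[-0.7,0,0],-1],
    [0,[-1.4,0,0],-1.4],
    [0,[-1.8,0,0],-1.6],
    [0,[-1.8,0,0],-1.6],
    [0,[-1.8,0,0],-1.6],
    [0,[-1.8,0,0],-1.6],
    [0,[-1.8,0,0],-1.6],
    [0,[-1.8,0,0],-1.6],
    [0,[-1.8,0,0],-1.6],
    [0,[-1.8,0,0],-1.6]
  ]
}}

```text
time: 10.45
tcp_pos: [0.5228, 0.1265, 0.1677]
orientation: [0.001, 0.719, 0.695, 0.002]
ft_force: [-1.7, 4.2, 2.0]
grip_width: 0.0006
```

Emit:
{"method": "servo_tool", "body": {
  "deltas": [
    [0,[-0.7,0,0],-1],
    [0,[-1.4,0,0],-1.4],
    [0,[-1.8,0,0],-1.6],
    [0,[-1.8,0,0],-1.6],
    [0,[-1.8,0,0],-1.6],
    [0,[-1.8,0,0],-1.6],
    [0,[-1.8,0,0],-1.6],
    [0,[-1.8,0,0],-1.6],
    [0,[-1.8,0,0],-1.6],
    [0,[-1.8,0,0],-1.6]
  ]
}}

```text
time: 11.7
tcp_pos: [0.5224, 0.1259, 0.1677]
orientation: [-0.0, 0.709, 0.705, 0.002]
ft_force: [-2.7, 8.0, 1.6]
grip_width: 0.0002
```

```bash
python3 st.py
```

```text
11.7 F tool [ 8.   -2.76 -1.55] M [ 1.33  0.34 -0.02] [0.5224 0.1259 0.1677]
tool phi 3.135232863794132 contact-perp -0.01445748474636744 => bar phi(13.5) 3.1202716064856926
3.16 [-2.6 -0.2 -0.3] -1.4
3.19 [-4.2 -0.4 -0.3] -2.9
3.21 [-5.8 -0.7 -0.3] -4.3
3.24 [-7.4 -0.9 -0.3] -5.7
```

Emit:
{"method": "servo_tool", "body": {
  "deltas": [
    [0,[4,0,0],0],
    [0,[12,0,0],0],
    [0,[20,0,0],0],
    [0,[25,0,-15],0],
    [0,[25,0,-50],0],
    [0,[25,0,-90],0],
    [0,[10,0,-130],0],
    [0,[0,10,-130],0],
    [0,[0,20,-130],0],
    [0,[0,20,-130],0]
  ]
}}

```text
time: 12.95
tcp_pos: [0.542, 0.1252, 0.2957]
orientation: [-0.001, 0.709, 0.705, 0.001]
ft_force: [0.2, 0.5, -0.3]
grip_width: 0.0008
```

```bash
python3 - <<'E'
from h import *
c=shot("wrist"); t=shot("top"); s=shot("side"); T=T_tool(); print(T[:3,3],np.arctan2(T[1,0],T[0,0]),read_state()["ft_force"])
for cc,n in((c,"w"),(t,"t"),(s,"s")):
    for d in silhouettes(cc,"hook")[:3]: print(n,np.round(d["rect"]),round(d["confidence"],2))
a=cv2.resize(c["frame"][110:260,150:410],None,fx=3,fy=3,interpolation=2)
b=cv2.resize(s["frame"][135:180,240:305],(390,270),interpolation=2); e=cv2.resize(t["frame"][195:240,220:285],(390,270),interpolation=2)
im=np.vstack([a[:330],np.hstack([b,e])]); print(im.shape)
cv2.imwrite("pics/w4.png",im[:,:,::-1])
E
```

```text
[0.54154043 0.12547763 0.29623353] 1.5647878861780173 [-0.44507224 -0.30675635  0.81562027]
w [292. 219. 115.  39.] 0.78
w [ 47. 172.  95.  42.] 0.64
t [205. 136.  15.  39.] 0.75
s [356. 121.  33.  10.] 0.73
s [190. 153.  26.   4.] 0.61
s [271. 153.  32.  10.] 0.48
(600, 780, 3)
```

View pics/w4.png

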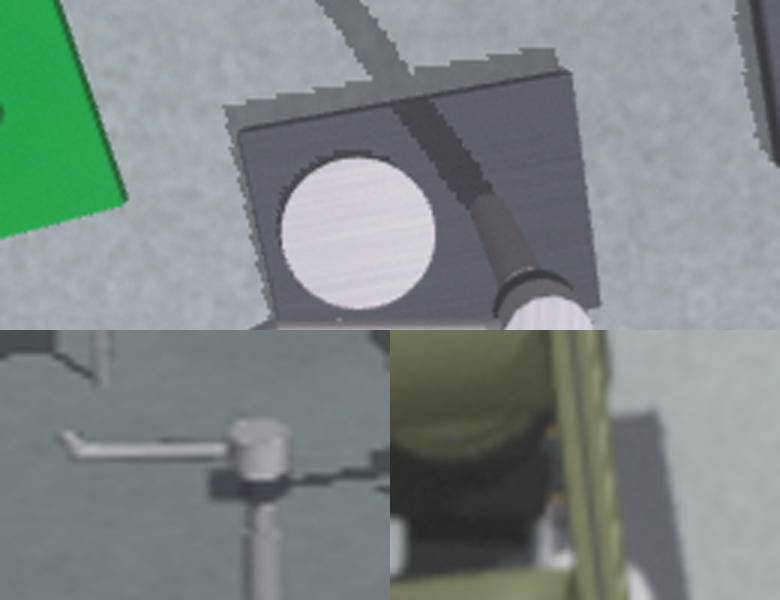

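```bash
cat > k.py <<'E'
from g import *
c=shot("wrist"); s=shot("side")
r=[d for d in silhouettes(c,"hook") if 250<d["rect"][0]<340][0]["region"]
pts=[]
for x in range(235,350,6):
    y=np.nonzero(r[:,x])[0]
    if len(y): pts.append((x,y.mean(),len(y))); 
print(np.round(pts,1).tolist())
z=.184
B=np.array([at_z(c,p[:2],z)[:2] for p in pts if p[2]<12 and 243<p[0]<310])
L=cv2.fitLine(B.astype(np.float32),cv2.DIST_HUBER,0,.01,.01).ravel();v=L[:2]*(-1 if L[0]>0 else 1);n=np.array([-v[1],v[0]])
print("bar dir",np.arctan2(v[1],v[0])%(2*np.pi),"axis offset from line (mm)",(A-L[2:])@n*1000)
# heights from side, bar in vertical plane through A with dir v
for px in [(252.8,155.0),(258,155.2),(268,155.1),(276,155.0)]:
    o,d=ray(s,px); k=((A-o[:2])@n)/(d[:2]@n); P=o+k*d; print("bar pt",P,(P[:2]-A)@v)
for nm,px in [("tip",(250.5,152.3)),("headtop",(282.9,151)),]:
    o,d=ray(s,px); k=((A-o[:2])@n)/(d[:2]@n); P=o+k*d; print(nm,P,(P[:2]-A)@v)
cv2.imwrite("pics/w5.png",cv2.resize(c["frame"][190:270,215:365,::-1],None,fx=5,fy=5,interpolation=2))
E
python3 k.py
```

```text
[[235.0, 222.0, 7.0], [241.0, 219.5, 8.0], [247.0, 219.0, 7.0], [253.0, 219.0, 7.0], [259.0, 219.0, 7.0], [265.0, 220.0, 7.0], [271.0, 220.0, 7.0], [277.0, 219.5, 8.0], [283.0, 219.5, 8.0], [289.0, 219.0, 7.0], [295.0, 219.0, 7.0], [301.0, 219.5, 8.0], [307.0, 219.5, 8.0], [313.0, 219.5, 8.0], [319.0, 217.5, 22.0], [325.0, 218.5, 30.0], [331.0, 219.5, 32.0], [337.0, 219.5, 30.0], [343.0, 221.0, 21.0]]
bar dir 3.1299102 axis offset from line (mm) -1.4694590096567577
bar pt [0.50799393 0.11191719 0.18637238] 0.0785114250693363
bar pt [0.52140677 0.11176049 0.18553821] 0.06509767359243447
bar pt [0.54731218 0.11145783 0.18534099] 0.03919049400337092
bar pt [0.56806841 0.11121534 0.18524104] 0.01843284665557311
tip [0.5025165  0.11198118 0.19428988] 0.08398923391157975
headtop [0.58619371 0.11100358 0.19649048] 0.000306312097778703
```

View pics/w5.png

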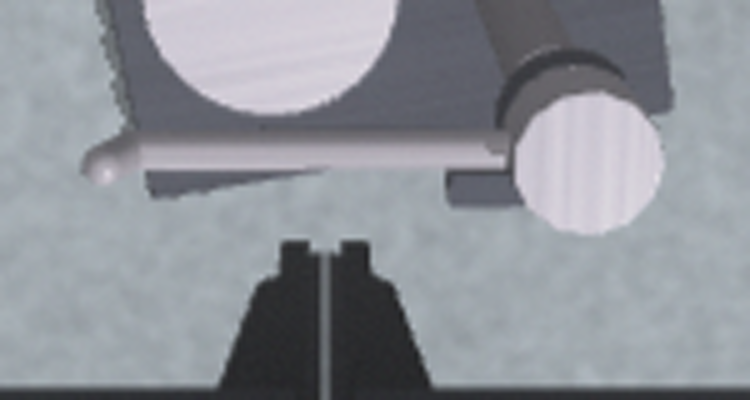

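```bash
python3 - <<'E'
from g import *
print(go((.5865,.111,.199),1.565))
E
```

```text
(array([-14.5,  44.4,  98.8]), np.float64(-0.0))
```

Emit:
{"method": "servo_tool", "body": {
  "deltas": [
    [0,[-7,22,0],0],
    [0,[-14.5,44.4,10],0],
    [0,[-14.5,44.4,35],0],
    [0,[-14.5,44.4,60],0],
    [0,[-14.5,44.4,80],0],
    [0,[-14.5,44.4,92],0],
    [0,[-14.5,44.4,97],0],
    [0,[-14.5,44.4,98.5],0],
    [0,[-14.5,44.4,99],0],
    [0,[-14.5,44.4,99],0]
  ]
}}

```text
time: 14.65
tcp_pos: [0.5869, 0.111, 0.1995]
orientation: [0.0, 0.709, 0.705, 0.003]
ft_force: [0.2, -0.1, 1.3]
grip_width: 0.0004
```

Emit:
{"method": "servo_tool", "body": {
  "deltas": [
    [0,[0,0,0.5],0],
    [0,[0,0,1],0],
    [0,[0,0,1.5],0],
    [0,[0,0,2],0],
    [0,[0,0,2.5],0],
    [0,[0,0,2.5],0],
    [0,[0,0,2.5],0],
    [0,[0,0,2.5],0],
    [0,[0,0,2.5],0],
    [0,[0,0,2.5],0]
  ]
}}

```text
time: 15.9
tcp_pos: [0.5869, 0.111, 0.1971]
orientation: [0.0, 0.709, 0.705, 0.003]
ft_force: [-0.1, 0.8, 0.1]
grip_width: 0.0003
```

Emit:
{"method": "servo_tool", "body": {
  "deltas": [
    [0,[0,0,0.5],0],
    [0,[0,0,1],0],
    [0,[0,0,1.5],0],
    [0,[0,0,2],0],
    [0,[0,0,2.5],0],
    [0,[0,0,2.5],0],
    [0,[0,0,2.5],0],
    [0,[0,0,2.5],0],
    [0,[0,0,2.5],0],
    [0,[0,0,2.5],0]
  ]
}}

```text
time: 17.15
tcp_pos: [0.587, 0.111, 0.1956]
orientation: [0.0, 0.709, 0.705, 0.003]
ft_force: [-1.5, -0.4, 5.7]
grip_width: 0.0006
```

```bash
python3 - <<'E'
from g import *
print(go((.5145,-.152,.21),1.40),go((.5145,-.152,.27),1.40))
E
```

```text
(array([-263.4,  -70.8,  -15.7]), np.float64(9.4)) (array([-263.2,  -70.5,  -75.7]), np.float64(9.4))
```

Emit:
{"method": "servo_tool", "body": {
  "deltas": [
    [0,[0,0,-30],0],
    [0,[-25,-8,-60],0],
    [30,[-75,-20,-60],2],
    [60,[-125,-33,-60],5],
    [100,[-175,-47,-60],9],
    [100,[-220,-60,-60],9.4],
    [100,[-263,-71,-50],9.4],
    [100,[-263,-71,-30],9.4],
    [100,[-263,-71,-16],9.4],
    [100,[-263,-71,-16],9.4]
  ]
}}

```text
time: 18.4
tcp_pos: [0.5136, -0.1501, 0.208]
orientation: [-0.002, 0.764, 0.645, 0.002]
ft_force: [0.2, 0.1, -0.5]
grip_width: 0.0752
```

```bash
cat > m.py <<'E'
from g import *
c=shot("wrist"); T=T_tool(); print(T[:3,3],np.arctan2(T[1,0],T[0,0]),read_state()["time"])
for n,z in [("holder_tab",.114),("holder_window",.075),("holder_mid",.07),("cradle",0)]:
    for d in tip_of(c,n)[:2]: print(n,np.round(d["xy"],1),round(d["confidence"],2),np.round(at_z(c,d["xy"],z),4))
for d in silhouettes(c,"holder_mid")[:1]: print(np.round(d["rect"]),d["confidence"])
cv2.imwrite("pics/w6.png",cv2.resize(c["frame"][90:270,160:400,::-1],None,fx=3.333,fy=3.333,interpolation=2))
E
python3 m.py
```

```text
[ 0.51420778 -0.15034985  0.20928759] 1.4022981670764416 18.45
holder_tab [282.6 209.8] 0.71 [ 0.5161 -0.1514  0.114 ]
holder_window [277.6 197.1] 0.85 [ 0.5121 -0.1498  0.075 ]
holder_mid [282.8 201.4] 0.9 [ 0.516 -0.156  0.07 ]
cradle [278.7 179.9] 0.98 [ 0.5132 -0.1486  0.    ]
[281. 201.  13.  65.] 0.65
```

View pics/w6.png

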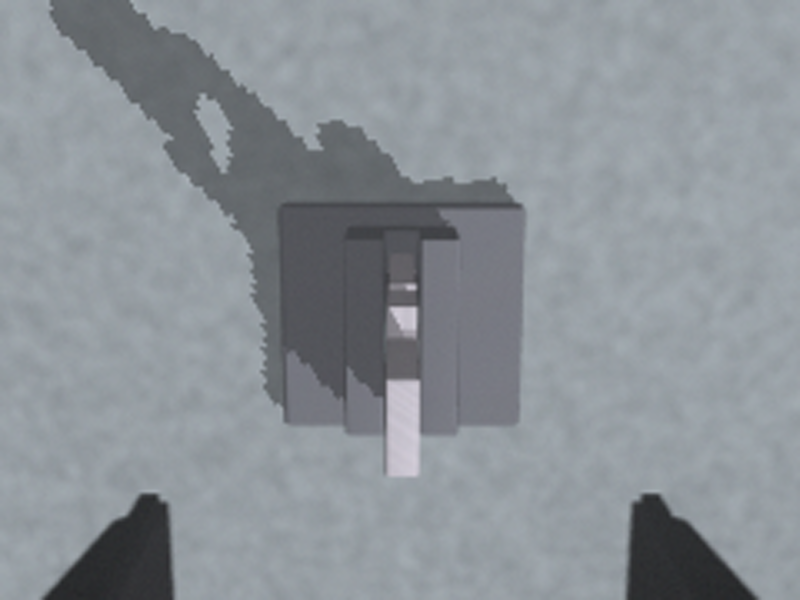

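```bash
python3 - <<'E'
from g import *
c=shot("wrist"); f=lambda u,v:(160+u/3.333-.35,90+v/3.333-.35)
P=at_z(c,f(402,427.5),.130);print(P, at_z(c,f(403,380),.13),at_z(c,f(402,475),.13))
print("cradle foot c",np.mean([at_z(c,f(*q),.01) for q in [(280,204),(524,204),(519,424),(285,424)]],0))
print("edge ang",[np.arctan2(*(at_z(c,f(*a),.01)-at_z(c,f(*b),.01))[[1,0]]) for a,b in [((280,204),(285,424)),((524,204),(519,424)),((280,204),(524,204))]])
print(go((P[0],P[1],.099),1.402)); print(T_tool()[:3,3])
E
```

```text
[ 0.51548231 -0.15519641  0.13      ] [ 0.51763309 -0.14395443  0.13      ] [ 0.51351192 -0.16674769  0.13      ]
cradle foot c [ 0.51654215 -0.15460011  0.01      ]
edge ang [np.float64(1.3956262871321883), np.float64(1.4080760469062803), np.float64(2.971454279652087)]
(array([ -4.1,   0.8, 112. ]), np.float64(-0.0))
[ 0.51480535 -0.15137425  0.21103384]
```

Emit:
{"method": "servo_tool", "body": {
  "deltas": [
    [100,[-4,1,20],0],
    [100,[-4,1,45],0],
    [100,[-4,1,70],0],
    [100,[-4,1,90],0],
    [100,[-4,1,105],0],
    [100,[-4,1,112],0],
    [60,[-4,1,112],0],
    [40,[-4,1,112],0],
    [25,[-4,1,112],0],
    [25,[-4,1,112],0]
  ]
}}

```text
time: 20.0
tcp_pos: [0.516, -0.1552, 0.0996]
orientation: [0.001, 0.764, 0.645, 0.003]
ft_force: [-0.2, -0.5, -0.2]
grip_width: 0.0609
```

Emit:
{"method": "servo_tool", "body": {
  "deltas": [
    [15,[0,0,0],0],
    [10,[0,0,0],0],
    [5,[0,0,0],0],
    [0,[0,0,0],0],
    [0,[0,0,0],0],
    [0,[0,0,0],0],
    [0,[0,0,0],0],
    [0,[0,0,0],0],
    [0,[0,0,0],0],
    [0,[0,0,0],0]
  ]
}}

```text
time: 21.25
tcp_pos: [0.5149, -0.155, 0.0994]
orientation: [-0.0, 0.764, 0.645, 0.002]
ft_force: [-4.8, 0.9, 4.5]
grip_width: 0.008
```

```bash
python3 - <<'E'
from g import *
s=read_state();print(s["time"],s["tcp_pos"],s["ft_force"],s["ft_torque"],s["grip_width"])
p=s["tcp_pos"]; print(go((p[0],p[1],.30),1.402))
E
```

```text
21.25 [ 0.51487387 -0.15499296  0.09941345] [-4.76309717  0.88498705  4.48174748] [0.20973611 1.24930792 0.06982879] 0.00796108490927907
(array([   0.8,    0.5, -200.6]), np.float64(-0.0))
```

Emit:
{"method": "servo_tool", "body": {
  "deltas": [
    [0,[0,0,-4],0],
    [0,[0,0,-10],0],
    [0,[0,0,-20],0],
    [0,[0,0,-35],0],
    [0,[0,0,-55],0],
    [0,[0,0,-80],0],
    [0,[0,0,-105],0],
    [0,[0,0,-125],0],
    [0,[0,0,-130],0],
    [0,[0,0,-130],0]
  ]
}}

```text
time: 22.5
tcp_pos: [0.5145, -0.1554, 0.2295]
orientation: [-0.0, 0.764, 0.645, 0.003]
ft_force: [-0.6, 0.2, -2.4]
grip_width: 0.0084
```

```bash
python3 - <<'E'
from g import *
s=read_state();print(s["time"],s["tcp_pos"],s["ft_force"],s["ft_torque"],s["grip_width"])
print(go((.4715,.110,.2257),1.56)); print(go((.4715,.110,.2157),1.56))
c=shot("wrist"); 
for n in["holder_tab","holder_window"]:
  print([ (np.round(d["xy"],1),round(d["confidence"],2)) for d in tip_of(c,n)])
E
```

```text
22.5 [ 0.51445098 -0.1554387   0.22948416] [-0.62998513  0.1705788  -2.41293306] [ 0.0141271  -0.02604911  0.01229251] 0.008435192196567675
(array([254.4, -87. ,   4.6]), np.float64(-9.1))
(array([254.4, -87.1,  14.6]), np.float64(-9.1))
[(array([280. , 262.1]), 0.59)]
[(array([277.7, 238.2]), 0.72)]
```

Emit:
{"method": "servo_tool", "body": {
  "deltas": [
    [0,[15,-15,0],0],
    [0,[45,-40,0],-2],
    [0,[80,-65,0],-4],
    [0,[120,-87,0],-6],
    [0,[160,-87,0],-8],
    [0,[195,-87,5],-9],
    [0,[225,-87,10],-9],
    [0,[245,-87,13],-9],
    [0,[254,-87,14.5],-9],
    [0,[254.4,-87,14.6],-9.1]
  ]
}}

```text
time: 23.9
tcp_pos: [0.4706, 0.1103, 0.2138]
orientation: [-0.002, 0.711, 0.704, 0.001]
ft_force: [0.4, -0.4, -1.1]
grip_width: 0.0082
```

```bash
cat > v.py <<'E'
from g import *
s=read_state();print(s["time"],s["tcp_pos"],s["ft_force"],s["ft_torque"],s["grip_width"]);T=T_tool(s);print(np.arctan2(T[1,0],T[0,0]))
print(go((.4715,.110,.2157),1.56),go((.5365,.110,.2157),1.56))
c=shot("wrist"); d=shot("side")
tip=np.array([.5025,.1115,.198]); print("hook tip proj wrist",proj(c,tip))
a=cv2.resize(c["frame"][180:300,180:380],(660,396),interpolation=2);b=cv2.resize(d["frame"][120:200,215:305],(225*2,400),interpolation=2)
im=np.zeros((400,780,3),np.uint8);im[:, :450]=b;im[:,450:]=cv2.resize(c["frame"][170:290,230:330],(330,400),interpolation=2)
import sys
cv2.imwrite("pics/"+sys.argv[1],im[:,:,::-1])
E
python3 v.py v1.png
```

```text
23.9 [0.47061668 0.11030806 0.21384615] [ 0.35289969 -0.43764701 -1.08151381] [-0.03742626 -0.09771145 -0.02558499] 0.008187915664915398
1.5611498623915607
(array([-0.3,  0.9, -1.9]), np.float64(0.1)) (array([ 0.3, 65.9, -1.9]), np.float64(0.1))
hook tip proj wrist [[333.79396076 242.88074216]]
```

View pics/v1.png

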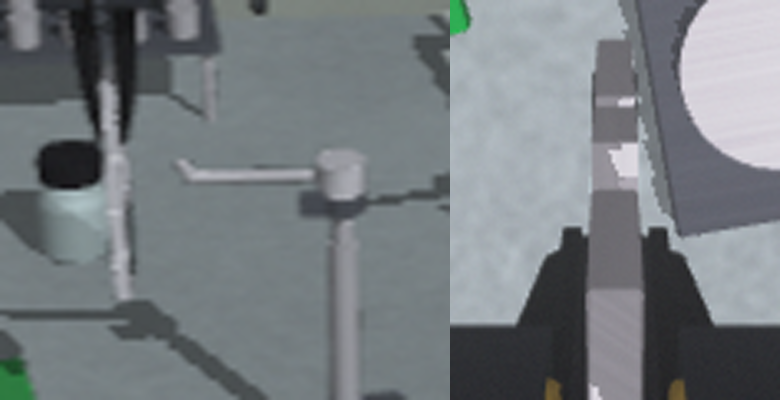

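Emit:
{"method": "servo_tool", "body": {
  "deltas": [
    [0,[0,1,-1],0],
    [0,[0,5,-1.9],0],
    [0,[0,10,-1.9],0],
    [0,[0,15,-1.9],0],
    [0,[0,19,-1.9],0],
    [0,[0,20,-1.9],0],
    [0,[0,20,-1.9],0],
    [0,[0,20,-1.9],0],
    [0,[0,20,-1.9],0],
    [0,[0,20,-1.9],0]
  ]
}}

```text
time: 25.25
tcp_pos: [0.4908, 0.1096, 0.2163]
orientation: [-0.001, 0.711, 0.703, 0.002]
ft_force: [-1.0, 0.1, -1.8]
grip_width: 0.008
```

Emit:
{"method": "servo_tool", "body": {
  "deltas": [
    [0,[0.4,0.5,0.7],0],
    [0,[0.4,3,0.7],0],
    [0,[0.4,6,0.7],0],
    [0,[0.4,9,0.7],0],
    [0,[0.4,12,0.7],0],
    [0,[0.4,15,0.7],0],
    [0,[0.4,18,0.7],0],
    [0,[0.4,20,0.7],0],
    [0,[0.4,20,0.7],0],
    [0,[0.4,20,0.7],0]
  ]
}}

```text
time: 26.5
tcp_pos: [0.5107, 0.1097, 0.2156]
orientation: [-0.001, 0.711, 0.703, 0.002]
ft_force: [-0.5, -0.5, -3.0]
grip_width: 0.0077
```

Emit:
{"method": "servo_tool", "body": {
  "deltas": [
    [0,[0.3,3,0],0],
    [0,[0.3,7,0],0],
    [0,[0.3,11,0],0],
    [0,[0.3,15,0],0],
    [0,[0.3,19,0],0],
    [0,[0.3,22,0],0],
    [0,[0.3,24,0],0],
    [0,[0.3,24,0],0],
    [0,[0.3,24,0],0],
    [0,[0.3,24,0],0]
  ]
}}

```text
time: 27.75
tcp_pos: [0.5346, 0.1098, 0.2156]
orientation: [-0.001, 0.711, 0.703, 0.002]
ft_force: [-0.4, 0.9, -1.7]
grip_width: 0.0078
```

```bash
python3 v.py v2.png
```

```text
27.75 [0.53464129 0.10978733 0.21562299] [-0.35941484  0.92103546 -1.66412091] [-0.01890476 -0.04030418 -0.0085643 ] 0.007787381606464074
1.5600603205912384
(array([ -0.5, -63.1,  -0.1]), np.float64(0.0)) (array([ 0.2,  1.9, -0.1]), np.float64(0.0))
hook tip proj wrist [[224.96006472 242.03576894]]
```

Emit:
{"method": "servo_tool", "body": {
  "deltas": [
    [0,[0,0,1],0],
    [0,[0,0,2.5],0],
    [0,[0,0,4],0],
    [0,[0,0,5.5],0],
    [0,[0,0,7],0],
    [0,[0,0,8],0],
    [0,[0,0,9],0],
    [0,[0,0,9],0],
    [0,[0,0,9],0],
    [0,[0,0,9],0]
  ]
}}

```text
time: 29.1
tcp_pos: [0.5347, 0.1098, 0.2067]
orientation: [-0.001, 0.711, 0.703, 0.002]
ft_force: [1.0, 0.0, -1.4]
grip_width: 0.0081
```

Emit:
{"method": "servo_tool", "body": {
  "deltas": [
    [0,[0,0,0.4],0],
    [0,[0,0,0.8],0],
    [0,[0,0,1.2],0],
    [0,[0,0,1.5],0],
    [0,[0,0,1.5],0],
    [0,[0,0,1.5],0],
    [0,[0,0,1.5],0],
    [0,[0,0,1.5],0],
    [0,[0,0,1.5],0],
    [0,[0,0,1.5],0]
  ]
}}

```text
time: 30.35
tcp_pos: [0.5347, 0.1098, 0.2053]
orientation: [-0.001, 0.711, 0.703, 0.002]
ft_force: [0.3, 0.1, -1.7]
grip_width: 0.0078
```

Still carrying its weight; small steps on.

Emit:
{"method": "servo_tool", "body": {
  "deltas": [
    [0,[0,0,0.3],0],
    [0,[0,0,0.6],0],
    [0,[0,0,0.9],0],
    [0,[0,0,1],0],
    [0,[0,0,1],0],
    [0,[0,0,1],0],
    [0,[0,0,1],0],
    [0,[0,0,1],0],
    [0,[0,0,1],0],
    [0,[0,0,1],0]
  ]
}}

```text
time: 31.6
tcp_pos: [0.5347, 0.1098, 0.2042]
orientation: [-0.001, 0.711, 0.703, 0.002]
ft_force: [0.2, -1.2, -0.9]
grip_width: 0.0079
```

```bash
python3 - <<'E'
from h import *
f=[];m=[]
for i in range(3): camera("side"); s=read_state(); f.append(s["ft_force"]);m.append(s["ft_torque"])
print(s["time"],s["tcp_pos"],np.mean(f,0),np.mean(m,0))
E
```

```text
31.75 [0.53473828 0.10983936 0.20423551] [ 0.60924736 -0.26023415 -1.90714189] [-0.00338012 -0.06520975 -0.01734976]
```

Emit:
{"method": "servo_tool", "body": {
  "deltas": [
    [0,[0,0,0.3],0],
    [0,[0,0,0.6],0],
    [0,[0,0,0.9],0],
    [0,[0,0,1],0],
    [0,[0,0,1],0],
    [0,[0,0,1],0],
    [0,[0,0,1],0],
    [0,[0,0,1],0],
    [0,[0,0,1],0],
    [0,[0,0,1],0]
  ]
}}

```text
time: 33.0
tcp_pos: [0.5348, 0.1099, 0.2034]
orientation: [-0.001, 0.711, 0.703, 0.002]
ft_force: [-1.2, -0.5, 2.6]
grip_width: 0.0081
```

```bash
cat > fz.py <<'E'
from h import *
f=[];m=[]
for i in range(3): c=camera("side"); s=read_state(); f.append(s["ft_force"]);m.append(s["ft_torque"])
print(s["time"],s["tcp_pos"],np.mean(f,0),np.mean(m,0),s["grip_width"])
print([(np.round(d["rect"],1).tolist(),round(d["confidence"],2)) for n in("hook","holder_mid") for d in silhouettes(c,n)])
E
python3 fz.py
```

```text
33.15 [0.53480942 0.10985229 0.20337812] [-1.42356059  0.21545188  3.33945269] [-0.02502147  0.21777708  0.01560851] 0.007666071167182607
[([353.6, 119.6, 37.7, 9.7], 0.58), ([185.4, 153.9, 34.8, 7.9], 0.57), ([270.4, 153.9, 39.7, 12.2], 0.42), ([263.6, 160.1, 5.4, 43.9], 0.73)]
```

Emit:
{"method": "servo_tool", "body": {
  "deltas": [
    [0,[0,0,0],0],
    [9,[0,0,0],0],
    [10,[0,0,0],0],
    [11,[0,0,0],0],
    [13,[0,0,0],0],
    [16,[0,0,0],0],
    [20,[0,0,0],0],
    [25,[0,0,0],0],
    [25,[0,0,0],0],
    [25,[0,0,0],0]
  ]
}}

```text
time: 34.5
tcp_pos: [0.5348, 0.1099, 0.2034]
orientation: [-0.001, 0.711, 0.703, 0.002]
ft_force: [-0.4, 0.2, -0.6]
grip_width: 0.0241
```

```bash
python3 fz.py
```

```text
34.65 [0.53481009 0.10985642 0.20337191] [-0.17082055  0.5992786   0.2535276 ] [-0.03718678 -0.07557388  0.01994201] 0.023888445098321824
[([187.7, 153.1, 35.0, 4.2], 0.72), ([352.9, 120.8, 36.2, 8.2], 0.64), ([269.9, 155.2, 40.5, 11.7], 0.46), ([274.1, 188.4, 56.6, 75.1], 0.2), ([263.8, 158.7, 2.9, 44.3], 0.5)]
```

Emit:
{"method": "servo_tool", "body": {
  "deltas": [
    [25,[0,0,-2],0],
    [25,[0,0,-5],0],
    [25,[0,0,-10],0],
    [25,[0,0,-17],0],
    [25,[0,0,-25],0],
    [25,[0,0,-35],0],
    [25,[0,0,-50],0],
    [25,[0,0,-70],0],
    [25,[0,0,-90],0],
    [25,[0,0,-100],0]
  ]
}}

```text
time: 36.0
tcp_pos: [0.5354, 0.1095, 0.3059]
orientation: [-0.0, 0.711, 0.703, 0.003]
ft_force: [-1.0, -0.1, 0.3]
grip_width: 0.0239
```

```bash
python3 fz.py; python3 - <<'E'
from g import *
for k in range(2):
    s=shot("side"); w=shot("wrist")
    r=[d for d in silhouettes(s,"holder_mid")]
    for d in r[:1]:
        ys,xs=np.nonzero(d["region"]); p=np.polyfit(ys,xs,1); print("side rect",np.round(d["rect"],1),"lean px/row",p[0])
    a=proj(s,[[.5348,.11,.114],[.5348,.11,.234],[.4985,.1105,.1866]]); print("expected bottom/top/hooktip px",np.round(a,1).tolist(),"slope",(a[1,0]-a[0,0])/(a[1,1]-a[0,1]))
    for n in("holder_window","holder_tab"):
        for c,m in((s,"s"),(w,"w")):
            for d in tip_of(c,n)[:1]:
                z={"holder_window":.179,"holder_tab":.218}[n]; print(n,m,np.round(d["xy"],1),round(d["confidence"],2),np.round(at_z(c,d["xy"],z),3))
E
```

```text
36.15 [0.53491301 0.10945507 0.30406684] [-0.12909681 -0.02019689  0.20178668] [ 0.01913974 -0.1102098   0.00381713] 0.023920674682015967
[([271.7, 154.8, 41.0, 15.5], 0.65), ([354.7, 120.8, 38.4, 10.5], 0.53), ([187.7, 151.6, 37.2, 4.9], 0.49), ([264.1, 156.3, 4.9, 50.6], 0.63)]
side rect [264.1 159.7   4.2  43.4] lean px/row 0.030296123832114278
expected bottom/top/hooktip px [[264.3, 179.2], [262.3, 138.3], [249.1, 155.3]] slope 0.048517697305974425
holder_window s [265.4 156.8] 0.62 [0.54  0.114 0.179]
holder_window w [279.5 196.5] 0.75 [0.534 0.112 0.179]
holder_tab s [264.1 145.4] 0.6 [0.539 0.102 0.218]
holder_tab w [283.5 203.3] 0.67 [0.537 0.116 0.218]
side rect [262.4 160.6   5.9  50.3] lean px/row 0.04909365297981578
expected bottom/top/hooktip px [[264.3, 179.2], [262.3, 138.3], [249.1, 155.3]] slope 0.048517697305974425
holder_window s [264.8 155.3] 0.44 [0.539 0.123 0.179]
holder_window w [277.4 194.6] 0.79 [0.533 0.114 0.179]
holder_tab s [263.6 145.7] 0.68 [0.537 0.1   0.218]
holder_tab w [280.8 204.5] 0.67 [0.536 0.115 0.218]
```

```bash
python3 - <<'E'
from g import *
c=shot("wrist")
for d in silhouettes(c,"hook")[:3]:
    if not 180<d["rect"][0]<360: continue
    r=d["region"]; B=[]
    for x in range(150,400,3):
        y=np.nonzero(r[:,x])[0]
        if 4<=len(y)<=11: B.append((x,y.mean()))
    W=np.array([at_z(c,p,.1866)[:2] for p in B]); k=(W[:,0]<.568)&(W[:,0]>.508); p=np.polyfit(W[k,0],W[k,1],1)
    print(np.round(d["rect"]),d["confidence"],k.sum(),"bar dir",np.pi+np.arctan(p[0]),"y at .5865",np.polyval(p,.5865))
E
```

```text
[299. 200. 114.  32.] 0.67 19 bar dir 3.1291634104680215 y at .5865 0.11044552084771339
```

Bar direction is unchanged (3.129 rad against 3.130 before hanging), so the hook has stayed at its stop.

```bash
python3 -c "
from rig import *
print(hand_in()); s=read_state(); print(s['time'])"
```

```text
the job is handed in; nothing more can be done
None
the job is handed in; nothing more can be done
```

The lens holder now hangs on the hook, with the hook still against its stop. I handed the job in at about 36 s of the 69 s allowed; no verdict was reported.

**What I did**
- I used the smaller dark-grey stand, not the green or the larger grey one.
- I pushed the hook round with the shut fingers until it met its stop. The force rose from about 3 N to about 8 N and the movement stalled.
- I touched the top of the head with about 6 N to get the bar height, which came out at 0.187 m.
- I lifted the holder out by its tab, threaded it over the hook and lowered it. It pressed on the hook with about 5 N. I then opened the fingers and raised the gripper straight up.

**Last checks**
- **Hook:** the bar direction was 3.129 rad after hanging, against 3.130 rad before.
- **Holder position:** the wrist camera put the window point about 52 mm from the swivel axis and 0.18 m up, as planned. The side camera differed by up to 5 mm in x and 13 mm in y.
- **Upright:** the holder's outline in the side view leaned 0.030 and 0.049 px per row; an upright plate would lean 0.049.
- **Clear of the robot:** the force reading was near zero and the gripper was above the tab.

**Not checked**
- The 12-picture limit was reached before hanging, so the hanging state was checked by numbers only.
- I did not measure the holder's speed. I also did not re-check the jar, ring and bowl, but the arm never went near them at their height.

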